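# Fold out the caddy's leaf and set a covered cast on it

### The arm

A 6-joint arm with a two-finger parallel gripper is mounted at the origin on the work surface. World frame = base frame: x ahead of the robot, y to its left, z up, the work surface at z = 0. Lengths are in mm, angles in degrees, forces in N, time in s.
With the tool pointing down it reaches from about 300 to 850 mm from the base axis. Payload 4.2 kg.
Tool frame: the origin (TCP) lies midway between the tips of the shut fingers; the grasp point (between the pads) lies 19 mm behind it (env.hold_point_z is the z of the grasp point in the tool frame, in mm); z points along the fingers, y is the direction in which the jaws open and shut (so a half turn about z gives the same grasp; the last joint's range is limited). The gripper opens to 91 mm and grips with 3 to 60 N. Pads are 32 mm wide; open, the fingers measure 118 mm over their backs; the gripper's body (76 mm by 178 mm) begins 60 mm behind the grasp point.
Start: joints at [65.031, 18.312, 89.639, -0, 72.044, -1.146], TCP at [232.259, 526.022, 213.976] pointing down, gripper open.
Joint ranges: [-177.97, 177.97], [-48.28, 115.42], [12.27, 149.76], [-77.06, 257.06], [2.81, 150.46], [-146.56, 146.56]. Speed limits (degrees/s): [147.25, 147.25, 180, 180, 180, 180].

### API

Orientations are given as [roll, pitch, yaw] about the fixed x, y, z axes, in that order (R = Rz(yaw) Ry(pitch) Rx(roll)).
In Python, from workcell import env, grab_frame, camera_params, spotter gives the robot as it stands. The module is installed in compiled form; this text tells all that it offers.
- The arm moves only by the shell command python3 -m jog 'ROWS' [FORCE]. ROWS is text: rows parted by semicolons, each of 7 numbers parted by spaces: the turn, a rotation vector about the world's x, y, z in units of 5 degrees (1.0 is 5 degrees), then the shift along the world's x, y, z in units of 25 mm (1.0 is 25 mm), then the opening, from 0 (shut) to 1 (fully open). A call has 1 to 5 rows; each row is the pose to reach, as a shift and turn from the pose commanded when the call began; what a row does not reach only later rows make up. A row lasts 1/8 s, in which the tool goes at most 62.5 mm and 10.7 degrees, less where a joint would pass 70% of its speed; a pose out of reach is approached as far as the arm can. A call with a gripper value outside its range is refused whole. The fingers move at their own pace and stop on an object; FORCE is the grip in N (left out, the last holds). Time passes only in rows, so rows that repeat a pose let the fingers close. It gives the time, the measured TCP pose, the force and the opening at its end, in the units of the state.
- env.state(): the state, without advancing time (a new reading comes with each control period).
- grab_frame(name): name is "side" or "top" or "wrist"; returns the picture (400x640x3 uint8, red, green, blue); there is no depth.
- camera_params(name): a dict with "K" (3x3 intrinsics, pixels), "rvec" (rotation vector, rad) and "tvec" (3), from world to camera coordinates, as OpenCV has them. Camera axes: x right, y down, z forward; pixel columns grow to the right and rows downward; lengths in mm; the calibration is good to about 2 mm. A picture is of the moment at which its call begins: read the wrist's pose just before it. camera_params takes no time and is no camera call; for the wrist camera it gives the pose at the moment of the call.
- env.job_done(): hands the job in, once; it reports no verdict.
Trained networks look in the newest picture that a camera, given by its name, has taken for a name from the list of things; names that differ only in an ending like _2 or _b are one class to them, and where a whole thing is asked for, a point or a joint stands for the part that bears it (a point fixed in the world has none). Each returns a list of dicts, best first, with "conf" (0 to 1); they miss things now and then, are a little off and sometimes report something else, mostly with a low value. They report only what shows in the picture. A call takes as long as a camera call.
- spotter.look_for(query, camera): "box" ([left, top, width, height] in pixels, round what is visible of it).
- spotter.trace(query, camera): "region" (400x640 bool, what is visible of it) and "box" ([left, top, width, height] in pixels, round what is visible of it).
The state is a dict: "time_s": time; "qpos": joint angles; "qvel": joint speeds; "effort": joint torques, N m; "ee_pos": TCP position; "ee_rot": TCP orientation; "force": force on the tool from outside, world axes, zero at the start; "torque": the same for the moment, N m; "gripper_width": finger opening in mm.
Only numpy, scipy, OpenCV 4.12 (cv2) and the standard library are available. Lean on these libraries where they do the work, as an engineer would, in place of code of your own. Each camera call takes 0.05 s, during which the arm holds its last target. There are 200 camera calls.

### The job

Swing the hinged leaf of the bench caddy right over by its bar, past upright, and lower it gently onto its support arms without letting it fall at either end. Then stand the mouth-up cup that holds the cast upright near the middle of the folded-out leaf and let go of it there, and finally cover it with the mouth-down cup, rim on rim and lined up all round, so that the cast is closed in. Leave the bottle, the loose cast and the pliers where they are.

Things in the scene. Friction and masses are not known exactly. Their poses are not given: they have to be found in the camera images.
- caddy: Low grey painted bench case with a fold-out leaf, heavy, does not move. Origin on the bench, straight under the middle of the hinge line; x along the hinge line, z up. The case lies on its +y side: 170 mm along x, 120 mm along y, 70 mm high. On its -y side two flat steel support arms stick out 100 mm under the place of the folded-out leaf, their tops 70 mm above the bench.
- leaf (a joint): Angle of the leaf: 0 = lying closed on top of the case (start), 1.57 = upright, 3.14 = folded right over, lying level on the support arms (its stop) on the caddy's -y side. The hinge is nearly free: let go anywhere between, the leaf falls to one end or the other. The leaf weighs about 0.35 kg.
- leaf_hinge (a point): Middle of the leaf's hinge line, 75 mm above the bench. The leaf turns about the x axis through this point, which is the caddy's x axis. The axes are the leaf's own: y from the hinge towards the bar; equal to the caddy's when closed.
- leaf_bar (a point): Middle of the leaf's round steel pull bar: 12 mm thick, 110 mm long, parallel to the hinge, 165 mm from the hinge line and in the leaf's mid-plane. It is carried on two 10 mm stems at 50 mm either side of its middle, with a clear gap of 39 mm between the leaf's edge and the bar; closed, it overhangs the case's side 75 mm above the bench, and it can turn between finger pads that pinch it from above. Axes as leaf_hinge.
- leaf_mid (a point): Middle of that face of the plain metal leaf which lies down when closed and faces up when folded out (then 80 mm above the bench and 60 mm from the hinge line). The leaf is 170 mm along x (hinge direction), 120 mm along y, 10 mm thick. Axes are the leaf's own (folded out, its z points down).
- pot_center (a point): Centre, half-way up, of the mouth-up plain grey cup: 64 mm high, 56 mm across the foot, 62 mm across the rim, wall 5 mm, about 0.14 kg, with a plaster cast fixed in it below the rim (highest point 26 mm above the foot). z up, from foot to mouth. Starts standing on the bench left or right of the caddy.
- cover_center (a point): Centre, half-way up, of the mouth-down cup: the same cup turned over, empty, 64 mm high, rim (62 mm across) at the bottom, closed end (56 mm across) at the top, about 0.11 kg. z up, from its mouth to its closed end. Starts on the bench on the other side from the first cup.
- monomer: Bystander: brown bottle, 48 mm across, 110 mm high; origin under its middle.
- cast: Bystander: loose plaster dental cast, 60 x 66 mm, about 33 mm high; origin under its middle.
- pliers: Bystander: steel pliers lying flat, about 145 mm long along their y axis, 12 mm thick; origin on the bench near the joint.

How it is judged (in metres and radians):
On the way, in this order (a step that is already met when the one before it is completed fails the run):
1. the leaf has been swung over and lies on its support arms (value of joint leaf above 3.06 rad and velocity of joint leaf below 0.2 rad/s), for 0.2 s.
2. the mouth-up cup stands upright and released near the middle of the folded-out leaf (value of joint leaf above 3.06 rad and x of pot_center in the frame of leaf_mid between -0.05 and 0.05 m and y of pot_center in the frame of leaf_mid between -0.03 and 0.03 m and z of pot_center in the frame of leaf_mid between -0.037 and -0.027 m and angle between pot_center's own z axis and vertical below 0.08 rad and contact force between the fingers and pot below 0.1 N and linear speed of pot below 0.02 m/s), for 0.2 s.
At the end, for the whole second after the job is handed in: Leaf folded out on its arms (joint above 3.06 rad); cup with cast upright on it, centre within 50 mm (along hinge) and 30 mm (across) of the leaf's middle; other cup mouth-down on it, rim on rim, axes within 8 mm; both tilted under 0.08 rad, released, at rest (value of joint leaf above 3.06 rad and x of pot_center in the frame of leaf_mid between -0.05 and 0.05 m and y of pot_center in the frame of leaf_mid between -0.03 and 0.03 m and z of pot_center in the frame of leaf_mid between -0.037 and -0.027 m and angle between each of pot_center, cover_center's own z axis and vertical below 0.08 rad and linear speed of each of pot, cover below 0.02 m/s and horizontal distance between cover_center and pot_center below 0.008 m and z of cover_center in the frame of pot_center between 0.06 and 0.067 m); the robot touches nothing.
It fails at once if the leaf slams onto its support arms (faster than 2 rad/s, 0.33 m/s at the bar, just before the stop) (value of joint leaf above 2.9 rad and velocity of joint leaf above 2 rad/s).
It fails at once if the leaf falls back shut onto the case (faster than 2 rad/s) (value of joint leaf below 0.24 rad and velocity of joint leaf below -2 rad/s).
It fails at once if the bottle is moved more than 30 mm (distance of monomer from where it was at the start of the episode above 0.03 m).
It fails at once if the loose cast is moved more than 30 mm (distance of cast from where it was at the start of the episode above 0.03 m).
It fails at once if the pliers is moved more than 30 mm (distance of pliers from where it was at the start of the episode above 0.03 m).
It also fails if it takes over 72 s, if anything falls off the work surface, if the arm or the gripper's body presses on something with over 40 N, if the wrist force passes 120 N, or if a joint passes its speed limit or range.

## Working session

There is one attempt and no reset: what is moved stays moved. The work goes in short steps, Python scripts to look and compute and a shell command to move; the robot and the scene stay as the last step left them, time stands still between calls to the robot, and variables do not carry over. Pictures are saved under pics/ and viewed, about 8 in all and at most 12, crops included, and the job is handed in when it is done.

```bash
mkdir -p pics; python3 - <<'E'
from workcell import env, grab_frame, camera_params, spotter
import cv2,numpy as np
print(env.state(), env.hold_point_z)
for n in ("top","side"):
    im=grab_frame(n); cv2.imwrite(f"pics/{n}0.png",im[...,::-1])
    p=camera_params(n); print(n,p)
    for q in ("caddy","leaf_bar","leaf","pot_center","cover_center","monomer","cast","pliers"):
        print(q,[(d["box"],round(d["conf"],2)) for d in spotter.look_for(q,n)][:3])
E
```

```text
{'time_s': 0.0, 'qpos': array([ 6.50310587e+01,  1.83514732e+01,  8.97081502e+01, -8.57512577e-04,
        7.20429271e+01, -1.14533512e+00]), 'qvel': array([ 0.0669555 , -0.03768086,  0.09211153,  0.00888637,  0.01869768,
       -0.0332844 ]), 'effort': array([-1.54216508e-03, -4.12447500e+01, -2.31972742e+01,  7.28238327e-02,
        4.58214688e-02, -1.37609377e-04]), 'ee_pos': array([232.03566283, 525.53881252, 213.11014524]), 'ee_rot': array([-1.79897454e+02, -1.23473011e-03,  1.56176658e+02]), 'force': array([-0.09617263,  0.36237276,  0.08476968]), 'torque': array([-0.00931772,  0.02889961,  0.00880132]), 'gripper_width': 90.8594326908306} -18.8
top {'K': array([[389.34218475,   0.        , 316.60293882],
       [  0.        , 389.34218475, 194.0149513 ],
       [  0.        ,   0.        ,   1.        ]]), 'rvec': array([ 2.20778164, -1.97803355,  0.21803394]), 'tvec': array([ -48.14350035,  614.58224534, 1063.35384044])}
caddy [([250.6, 183.5, 98.3, 62.7], 0.84)]
leaf_bar [([250.9, 183.1, 62.6, 60.8], 0.57)]
leaf [([247.8, 179.1, 65.5, 61.8], 0.56)]
pot_center [([423.8, 251.3,
[... 287 characters left out ...]
.72692135],
       [  0.        , 448.24195994, 194.50326044],
       [  0.        ,   0.        ,   1.        ]]), 'rvec': array([ 0.08370674, -2.66878682,  1.59117356]), 'tvec': array([ 616.85365148,  101.88097616, 1074.04433906])}
caddy [([300.0, 189.0, 85.2, 76.7], 0.81), ([245.7, 220.0, 31.4, 40.1], 0.61)]
leaf_bar [([305.3, 205.9, 79.5, 52.9], 0.96)]
leaf [([304.3, 209.6, 80.7, 47.7], 0.76)]
pot_center [([362.5, 146.6, 23.2, 27.8], 0.92)]
cover_center [([377.1, 300.9, 40.4, 53.3], 0.6)]
monomer [([305.0, 206.3, 80.9, 51.6], 0.21)]
cast [([290.4, 155.1, 23.8, 17.5], 0.62), ([304.0, 205.0, 81.6, 49.2], 0.46)]
pliers [([244.6, 218.0, 30.5, 38.8], 0.61), ([305.3, 208.2, 79.8, 48.4], 0.38)]
```

```bash
python3 - <<'E'
import cv2,numpy as np
a=cv2.imread("pics/top0.png")[130:290,160:480]; b=cv2.imread("pics/side0.png")[120:370,220:440]
cv2.imwrite("pics/topc.png",cv2.resize(a,None,fx=2.5,fy=2.5,interpolation=cv2.INTER_CUBIC))
cv2.imwrite("pics/sidec.png",cv2.resize(b,None,fx=2.4,fy=2.4,interpolation=cv2.INTER_CUBIC))
E
```

```text
(no output)
```

View pics/topc.png

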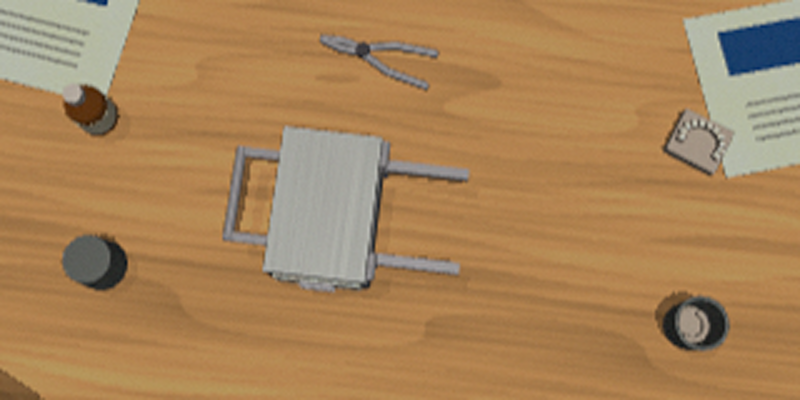

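View pics/sidec.png

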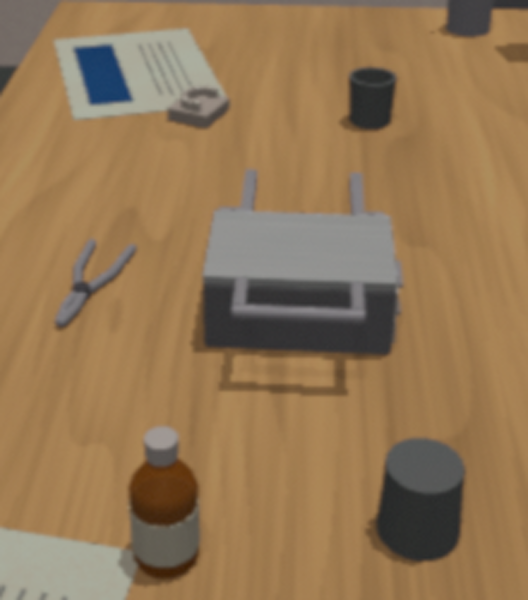

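```bash
cat > h.py <<'E'
import numpy as np,cv2
from workcell import camera_params
def proj(P,n):
    p=camera_params(n); return cv2.projectPoints(np.float64(P).reshape(-1,1,3),p["rvec"],p["tvec"],p["K"],None)[0][:,0]
def onplane(uv,n,z):
    p=camera_params(n);R=cv2.Rodrigues(p["rvec"])[0]
    d=R.T@np.linalg.inv(p["K"])@np.array([*uv,1.]);c=-R.T@p["tvec"]
    return c+d*(z-c[2])/d[2]
E
python3 - <<'E'
from h import *
from workcell import spotter,grab_frame
from scipy.optimize import least_squares
T=lambda u,v:(u/2.5+160,v/2.5+130)
S=lambda u,v:(u/2.4+220,v/2.4+120)
L=[(85,120,80),(85,0,80),(-85,0,80),(-85,120,80),(55,165,75),(-55,165,75)]
t=np.array([T(285,127),T(385,137),T(365,283),T(265,270),T(240,148),T(228,238)])
s=np.array([S(205,277),S(218,211),S(388,213),S(396,279),S(234,310),S(363,314)])
def W(q):
    c,k=np.cos(q[2]),np.sin(q[2]);A=np.array(L,float)
    return np.c_[q[0]+c*A[:,0]-k*A[:,1],q[1]+k*A[:,0]+c*A[:,1],A[:,2]]
f=lambda q:np.r_[(proj(W(q),"top")-t).ravel(),(proj(W(q),"side")-s).ravel()]
r=least_squares(f,[500,0,0]);print(r.x,np.degrees(r.x[2]));print(r.fun.reshape(-1,2).round(1).tolist())
w=W(r.x);print("bar mid",(w[4]+w[5])/2)
# cups: fit x,y to box centres of silhouettes in both views
a=np.linspace(0,2*np.pi,40)
def sil(x,y,r0,r1): return np.r_[np.c_[x+r0*np.cos(a),y+r0*np.sin(a),0*a],np.c_[x+r1*np.cos(a),y+r1*np.sin(a),0*a+64]]
ims={n:grab_frame(n) for n in("top","side")}
for q,r0,r1 in(("pot_center",28,31),("cover_center",31,28)):
    bx={}
    for n in ims:
        for d in spotter.trace(q,n)[:2]: print(q,n,d["box"],round(d["conf"],2)); bx.setdefault(n,np.array(d["box"]))
    def g(p,ns):
        o=[]
        for n in ns:
            P=proj(sil(*p,r0,r1),n);lo,hi=P.min(0),P.max(0);b=bx[n]
            o+=[*(lo-b[:2]),*(hi-b[:2]-b[2:])]
        return np.array(o)
    for ns in(["top"],["side"],["top","side"]):
        r=least_squares(g,[500,0 ],args=(ns,),loss="soft_l1");print(ns,r.x.round(1),g(r.x,ns).round(1))
for q in("monomer","cast","pliers"):
    b=spotter.look_for(q,"top")[0]["box"];print(q,onplane((b[0]+b[2]/2,b[1]+b[3]/2),"top",20).round())
E
```

```text
[ 5.54070400e+02  2.93681005e+01 -3.63947534e-03] -0.20852657652248516
[[-0.9, -0.2], [0.1, 0.3], [1.2, 0.5], [-1.3, 0.8], [0.5, 0.1], [-0.4, 1.5], [-1.4, -1.1], [-1.9, -2.0], [0.5, -0.4], [0.5, 1.0], [-0.7, 0.1], [0.4, 0.6]]
bar mid [554.6709125  194.36700776  75.        ]
pot_center top [423.2, 249.7, 25.4, 20.9] 0.9
pot_center side [364.0, 150.4, 25.8, 19.3] 0.59
['top'] [ 465.4 -341.3] [-0.8 -0.7  0.8  0.7]
['side'] [ 459.7 -359.8] [ 3.1 -4.5 -2.5  2.6]
['top', 'side'] [ 465.1 -341.3] [-0.8 -0.6  0.8  0.8  1.5 -2.3 -3.8  5.1]
cover_center top [183.4, 223.3, 26.6, 25.3] 0.65
cover_center top [428.6, 177.5, 24.9, 25.1] 0.59
cover_center side [377.0, 301.5, 36.2, 52.2] 0.81
['top'] [461.5 357.3] [-0.1  1.3  0.1 -1.4]
['side'] [462.8 353.7] [-0.7 -0.2  0.6  0.1]
['top', 'side'] [462.6 355. ] [ 0.8  1.   0.9 -1.7 -0.5  0.3  0.8  0.8]
monomer [656. 395.  20.]
cast [ 680. -355.   20.]
pliers [750.  52.  20.]
```

```bash
python3 -m jog '0 0 4.77 6.5 -6.6 1 0.4; 0 0 4.77 6.5 -6.6 1 0.4; 0 0 4.77 6.5 -6.6 1 0.4; 0 0 4.77 6.5 -6.6 1 0.4; 0 0 4.77 6.5 -6.6 1 0.4' 12; python3 -m jog '0 0 0 6.4 -6.7 0 0.4; 0 0 0 6.4 -6.7 0 0.4; 0 0 0 6.4 -6.7 0 0.4; 0 0 0 6.4 -6.7 0 0.4; 0 0 0 6.4 -6.7 0 0.4'
python3 - <<'E'
from workcell import *
from workcell import env, grab_frame, camera_params, spotter
import cv2
s=env.state();print(s["ee_pos"],s["ee_rot"],s["time_s"])
cv2.imwrite("pics/w1.png",grab_frame("wrist")[...,::-1]);print(camera_params("wrist"))
E
```

```text
time_s: 1.98
ee_pos: [397.1, 358.9, 239.6]
ee_rot: [180.0, 0.1, 179.7]
force: [0.2, -0.6, 0.8]
gripper_width: 44.2
time_s: 2.6
ee_pos: [556.0, 192.5, 238.3]
ee_rot: [-180.0, -0.0, 179.9]
force: [-0.2, 0.2, -0.0]
gripper_width: 36.6
[556.01710838 192.52221404 238.27543749] [-1.79999438e+02 -2.94084908e-02  1.79857379e+02] 2.6
{'K': array([[333.02956632,   0.        , 318.52035012],
       [  0.        , 333.02956632, 200.28076708],
       [  0.        ,   0.        ,   1.        ]]), 'rvec': array([-2.07780579, -2.07490678, -0.28459084]), 'tvec': array([-194.90917233, -571.56815746,  265.13212738])}
```

View pics/w1.png

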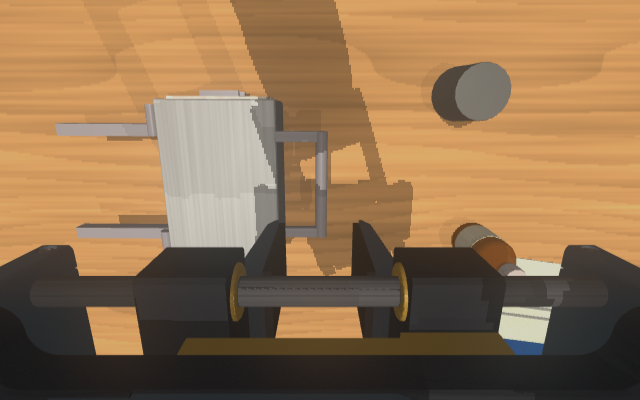

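```bash
python3 - <<'E'
from h import *
for uv in((322,133),(321,235)): print("bar",onplane(uv,"wrist",76).round(1))
for uv in((154,101),(268,98)): print("leaf",onplane(uv,"wrist",80).round(1))
for uv in((57,130),(77,231)): print("arm end",onplane(uv,"wrist",70).round(1))
E
```

```text
bar [503.8 197.6  76. ]
bar [611.  196.7  76. ]
leaf [473.6  38.5  80. ]
leaf [471.  146.5  80. ]
arm end [501.  -66.6  70. ]
arm end [608.3 -67.7  70. ]
```

```bash
python3 -m jog '0 0 0 0 0.18 -2 0.4; 0 0 0 0 0.18 -4 0.4; 0 0 0 0 0.18 -6 0.4; 0 0 0 0 0.18 -7.25 0.4; 0 0 0 0 0.18 -7.25 0.4'; python3 -m jog '0 0 0 0 0 0 0.05; 0 0 0 0 0 0 0.05; 0 0 0 0 0 0 0.05; 0 0 0 0 0 0 0.05;0 0 0 0 0 0 0.05' 15
```

```text
time_s: 3.28
ee_pos: [551.8, 199.2, 55.5]
ee_rot: [-179.9, -0.3, -179.9]
force: [-0.5, -0.2, 0.5]
gripper_width: 36.7
time_s: 3.9
ee_pos: [555.7, 194.9, 59.6]
ee_rot: [-179.7, 0.1, -179.9]
force: [0.4, -11.0, 4.0]
gripper_width: 11.9
```

```bash
python3 -m jog '0 0 0 0 -0.1 0.05 0.05; 0 0 0 0 -0.136 0.74 0.05; 0 0 0 0 -0.244 1.422 0.05; 0 0 0 0 -0.423 2.09 0.05; 0 0 0 0 -0.671 2.734 0.05'; python3 -m jog '0 0 0 0 -0.313 0.616 0.05; 0 0 0 0 -0.69 1.195 0.05; 0 0 0 0 -1.124 1.732 0.05; 0 0 0 0 -1.124 1.732 0.05'
```

```text
time_s: 4.53
ee_pos: [555.1, 180.5, 127.2]
ee_rot: [-180.0, 0.1, -180.0]
force: [4.2, -4.1, -5.3]
gripper_width: 11.8
time_s: 5.03
ee_pos: [554.9, 153.4, 171.1]
ee_rot: [179.9, 0.1, 180.0]
force: [0.2, 3.1, 0.4]
gripper_width: 11.7
```

```bash
python3 -m jog '0 0 0 0 -0.489 0.489 0.05; 0 0 0 0 -1.026 0.923 0.05; 0 0 0 0 -1.605 1.3 0.05; 0 0 0 0 -2.221 1.613 0.05; 0 0 0 0 -2.865 1.861 0.05'; python3 -m jog '0 0 0 0 -0.668 0.179 0.05; 0 0 0 0 -1.35 0.287 0.05; 0 0 0 0 -2.04 0.323 0.05; 0 0 0 0 -2.73 0.287 0.05; 0 0 0 0 -3.412 0.179 0.05'
```

```text
time_s: 5.65
ee_pos: [554.4, 83.0, 217.3]
ee_rot: [179.8, 0.0, -179.9]
force: [-0.3, 2.0, 2.7]
gripper_width: 11.5
time_s: 6.28
ee_pos: [553.7, -5.0, 219.6]
ee_rot: [-180.0, -0.2, -180.0]
force: [-2.7, 0.9, 1.0]
gripper_width: 11.2
```

```bash
python3 -m jog '0 0 0 0 -0.668 -0.179 0.05; 0 0 0 0 -1.312 -0.427 0.05; 0 0 0 0 -1.928 -0.74 0.05; 0 0 0 0 -2.507 -1.117 0.05; 0 0 0 0 -3.044 -1.551 0.05' 20; python3 -m jog '0 0 0 0 -0.411 -0.404 0.05; 0 0 0 0 -0.785 -0.842 0.05; 0 0 0 0 -1.119 -1.31 0.05; 0 0 0 0 -1.411 -1.807 0.05; 0 0 0 0 -1.659 -2.326 0.05'; python3 -m jog '0 0 0 0 -0.165 -0.43 0.05; 0 0 0 0 -0.3 -0.871 0.05; 0 0 0 0 -0.404 -1.32 0.05; 0 0 0 0 -0.476 -1.775 0.05; 0 0 0 0 -0.516 -2.234 0.05'
```

```text
time_s: 6.9
ee_pos: [553.7, -81.1, 180.2]
ee_rot: [180.0, -0.2, -180.0]
force: [-4.5, 1.4, -0.4]
gripper_width: 11.3
time_s: 7.52
ee_pos: [553.9, -122.2, 122.1]
ee_rot: [-180.0, -0.1, -180.0]
force: [-5.1, 0.1, -1.1]
gripper_width: 11.3
time_s: 8.15
ee_pos: [554.1, -134.9, 66.5]
ee_rot: [-180.0, -0.1, -180.0]
force: [-4.2, -0.3, -0.2]
gripper_width: 11.4
```

```bash
python3 -m jog '0 0 0 0 0 -0.1 0.05; 0 0 0 0 0 -0.2 0.05; 0 0 0 0 0 -0.3 0.05; 0 0 0 0 0 -0.4 0.05; 0 0 0 0 0 -0.4 0.05'; python3 -m jog '0 0 0 0 0 -0.06 0.05; 0 0 0 0 0 -0.12 0.05; 0 0 0 0 0 -0.12 0.05; 0 0 0 0 0 -0.12 0.05;0 0 0 0 0 -0.12 0.05'
```

```text
time_s: 8.78
ee_pos: [554.1, -135.2, 57.2]
ee_rot: [-179.9, -0.1, -179.9]
force: [-5.4, -3.5, -1.1]
gripper_width: 11.3
time_s: 9.4
ee_pos: [554.2, -135.2, 56.2]
ee_rot: [-179.9, -0.0, -179.9]
force: [-9.0, -2.3, 10.0]
gripper_width: 11.0
```

```bash
python3 -m jog '0 0 0 0 0 0 0.3; 0 0 0 0 0 0 0.3; 0 0 0 0 0 0 0.3; 0 0 0 0 0 0 0.3'; python3 -m jog '0 0 0 0 0 2 0.3; 0 0 0 0 0 4 0.3; 0 0 0 0 0 6 0.3; 0 0 0 -1.8 -4 6 1; 0 0 0 -1.8 -4 6 1'; python3 - <<'E'
from h import *
from workcell import env, grab_frame, spotter
s=env.state();print(s["ee_pos"],s["ee_rot"],s["gripper_width"])
i=grab_frame("wrist");cv2.imwrite("pics/w2.png",i[...,::-1])
p=camera_params("wrist");print("cam",-cv2.Rodrigues(p["rvec"])[0].T@p["tvec"])
for q in("pot_center","leaf_bar"):print(q,[(d["box"],round(d["conf"],2)) for d in spotter.look_for(q,"wrist")][:2])
E
```

```text
time_s: 9.9
ee_pos: [555.2, -134.2, 54.5]
ee_rot: [-180.0, 0.0, -180.0]
force: [0.4, 0.3, -0.6]
gripper_width: 27.2
time_s: 10.52
ee_pos: [509.6, -235.5, 205.5]
ee_rot: [-179.9, 0.1, -179.9]
force: [-0.2, 0.4, -0.2]
gripper_width: 44.7
[ 509.60988569 -235.50573413  205.49478089] [-1.79929143e+02  1.10654852e-01 -1.79905169e+02] 44.69443667457758
cam [ 431.85778498 -239.09145669  375.61885816]
pot_center [([165.6, 114.6, 76.5, 65.0], 0.69)]
leaf_bar [([414.4, 148.3, 198.1, 172.8], 0.89)]
```

View pics/w2.png

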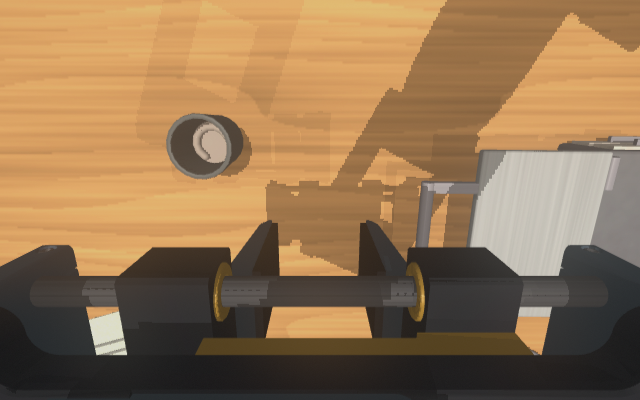

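```bash
cat >> h.py <<'E'
from scipy.optimize import least_squares
_a=np.linspace(0,2*np.pi,90)
def circ(x,y,r,z): return np.c_[x+r*np.cos(_a),y+r*np.sin(_a),0*_a+z]
def fitbox(b,n,rings,x0):
    "rings [(r,z)..]; box [l,t,w,h] bounds the silhouette"
    b=np.array(b,float)
    def g(p):
        P=proj(np.vstack([circ(*p,r,z) for r,z in rings]),n);return np.r_[P.min(0)-b[:2],P.max(0)-b[:2]-b[2:]]
    r=least_squares(g,x0);return r.x.round(1),r.fun.round(1)
E
python3 - <<'E'
from h import *
print(fitbox([166,113,70.5,67],"wrist",[(31,64)],[465,-341]))
print(onplane((200.5,146),"wrist",64))
for uv in((484,151),(612,153)):print("leaf",onplane(uv,"wrist",80).round(1))
print("bar",onplane((428,185),"wrist",75).round(1))
E
```

```text
(array([ 469.5, -344.2]), array([ 1.7, -0.1, -1.7,  0. ]))
[ 468.29306494 -344.84943385   64.        ]
leaf [471.7 -89.1  80. ]
leaf [473.9  24.4  80. ]
bar [ 503.5 -134.3   75. ]
```

```bash
python3 -m jog '0 0 0 -1.7 -4.36 0 1; 0 0 0 -1.7 -4.36 0 1; 0 0 0 -1.7 -4.36 0 1; 0 0 0 -1.7 -4.36 0 1;0 0 0 -1.7 -4.36 0 1'; python3 -m jog '0 0 0 0 0 -2 1; 0 0 0 0 0 -4 1; 0 0 0 0 0 -6 1; 0 0 0 0 0 -7.1 1;0 0 0 0 0 -7.1 1'; python3 -m jog '0 0 0 0 0 0 0.5; 0 0 0 0 0 0 0.5; 0 0 0 0 0 0 0.5; 0 0 0 0 0 0 0.5; 0 0 0 0 0 0 0.5' 12
```

```text
time_s: 11.3
ee_pos: [468.0, -341.8, 204.5]
ee_rot: [180.0, 0.0, -179.9]
force: [-0.1, 0.0, 0.9]
gripper_width: 91.1
time_s: 11.92
ee_pos: [466.6, -341.1, 25.2]
ee_rot: [179.8, -0.2, -179.9]
force: [0.4, 0.3, -0.1]
gripper_width: 91.3
time_s: 12.55
ee_pos: [468.1, -344.3, 28.4]
ee_rot: [-179.9, 0.1, -180.0]
force: [-1.4, -1.2, 6.5]
gripper_width: 60.6
```

```bash
python3 -m jog '0 0 0 0 0 0.5 0.5; 0 0 0 0 0 1.5 0.5; 0 0 0 0 0 3 0.5; 0 0 0 0 0 4.5 0.5; 0 0 0 0 0 5 0.5' 15; python3 -m jog '0 0 0 0.4 1.5 0 0.5; 0 0 0 1 3.5 0 0.5; 0 0 0 1.5 5.3 0 0.5; 0 0 0 1.7 6.27 0 0.5; 0 0 0 1.7 6.27 0 0.5'; python3 -m jog '0 0 0 0.4 1.5 0 0.5; 0 0 0 1 3.5 0 0.5; 0 0 0 1.5 5.3 0 0.5; 0 0 0 1.7 6.27 0 0.5; 0 0 0 1.7 6.27 0 0.5'; python3 - <<'E'
from workcell import grab_frame
import cv2
a=grab_frame("wrist");b=grab_frame("side")
cv2.imwrite("pics/p3.png",cv2.vconcat([a[100:400,:,::-1],cv2.resize(b[120:320,220:440,::-1],(330,300),interpolation=cv2.INTER_CUBIC)[:, :330] if 0 else cv2.copyMakeBorder(cv2.resize(b[120:320,220:440,::-1],(330,300)),0,0,0,310,0)]))
E
```

```text
time_s: 13.18
ee_pos: [467.9, -343.5, 154.4]
ee_rot: [-179.9, 0.2, -180.0]
force: [0.8, 0.2, -2.1]
gripper_width: 60.5
time_s: 13.8
ee_pos: [509.1, -184.6, 151.0]
ee_rot: [179.9, -0.2, -179.8]
force: [-0.6, -0.7, -1.3]
gripper_width: 60.7
time_s: 14.42
ee_pos: [552.1, -29.3, 151.3]
ee_rot: [-180.0, -0.1, -179.9]
force: [0.1, -0.9, -2.4]
gripper_width: 60.5
```

View pics/p3.png

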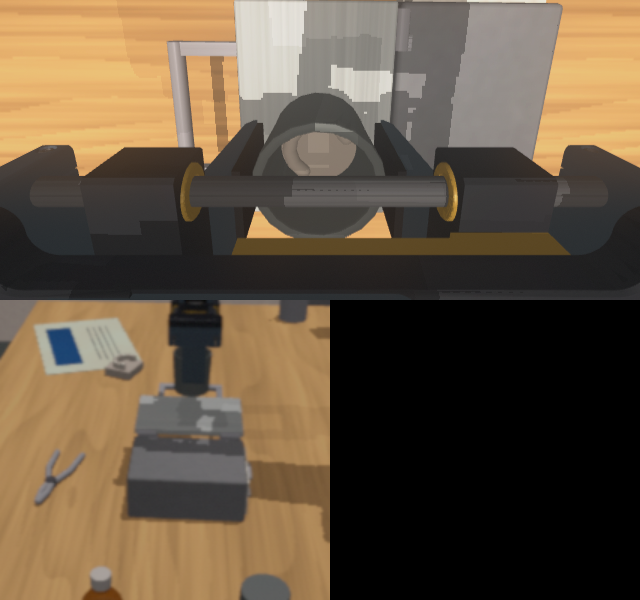

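```bash
python3 -m jog '0 0 0 0 0 -0.5 0.5; 0 0 0 0 0 -1 0.5; 0 0 0 0 0 -1.4 0.5; 0 0 0 0 0 -1.55 0.5; 0 0 0 0 0 -1.55 0.5'; python3 -m jog '0 0 0 0 0 -0.06 0.5; 0 0 0 0 0 -0.12 0.5; 0 0 0 0 0 -0.18 0.5; 0 0 0 0 0 -0.18 0.5'
```

```text
time_s: 15.15
ee_pos: [552.2, -29.8, 113.0]
ee_rot: [180.0, -0.0, -180.0]
force: [0.9, 0.7, -1.0]
gripper_width: 60.5
time_s: 15.65
ee_pos: [552.2, -29.7, 108.8]
ee_rot: [180.0, -0.0, -180.0]
force: [0.2, 0.8, -1.7]
gripper_width: 60.4
```

```bash
python3 -m jog '0 0 0 0 0 -0.04 0.5; 0 0 0 0 0 -0.08 0.5; 0 0 0 0 0 -0.08 0.5;0 0 0 0 0 -0.08 0.5'; python3 -m jog '0 0 0 0 0 -0.04 0.5; 0 0 0 0 0 -0.04 0.5; 0 0 0 0 0 -0.04 0.5'
```

```text
time_s: 16.15
ee_pos: [552.4, -29.8, 108.4]
ee_rot: [-180.0, 0.1, -180.0]
force: [-3.1, -0.4, 7.5]
gripper_width: 60.3
time_s: 16.52
ee_pos: [552.5, -29.8, 108.3]
ee_rot: [-180.0, 0.1, -180.0]
force: [-5.3, -0.1, 12.8]
gripper_width: 60.7
```

```bash
python3 -m jog '0 0 0 0 0 0.08 0.5; 0 0 0 0 0 0.08 0.75; 0 0 0 0 0 0.08 1; 0 0 0 0 0 0.08 1; 0 0 0 0 0 0.08 1'; python3 -m jog '0 0 0 0 0 0.5 1; 0 0 0 0 0 2 1; 0 0 0 0 0 4 1; 0 0 0 1.8 0 6 1; 0 0 0 1.8 0 6 1'; python3 -m jog '0 0 0 0 0 0 1'; python3 - <<'E'
from h import *
from workcell import env, grab_frame, spotter
s=env.state();print(s["ee_pos"],s["ee_rot"])
i=grab_frame("wrist");cv2.imwrite("pics/w4.png",i[...,::-1])
for q in("pot_center",):
  for d in spotter.trace(q,"wrist")[:2]: print(d["box"],d["conf"],fitbox(d["box"],"wrist",[(31,144),(28,80)],[552,-30]))
i2=grab_frame("top");cv2.imwrite("pics/t4.png",i2[...,::-1])
for d in spotter.trace("pot_center","top")[:2]: print(d["box"],d["conf"],fitbox(d["box"],"top",[(31,144),(28,80)],[552,-30]))
E
```

```text
time_s: 17.15
ee_pos: [552.3, -29.8, 107.7]
ee_rot: [180.0, -0.0, -180.0]
force: [0.1, -0.3, -0.0]
gripper_width: 91.3
time_s: 17.77
ee_pos: [601.0, -29.9, 262.7]
ee_rot: [-180.0, 0.6, -180.0]
force: [-0.8, -0.3, -0.7]
gripper_width: 91.0
time_s: 17.9
ee_pos: [596.6, -29.7, 257.5]
ee_rot: [180.0, -0.1, -180.0]
force: [-0.9, 0.1, -1.0]
gripper_width: 91.3
[596.63229549 -29.69083164 257.53365598] [ 1.79990789e+02 -7.05126140e-02 -1.79971199e+02]
[282.4, 109.8, 73.7, 73.2] 0.7 (array([552.8, -28.8]), array([ 0.2, -0.3, -0.2,  0.4]))
```

View pics/w4.png

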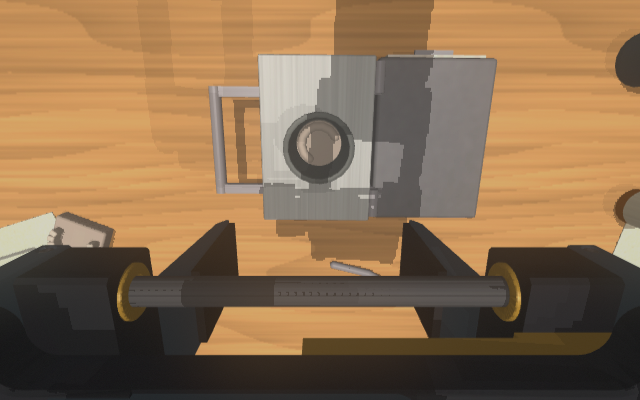

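```bash
python3 -m jog '0 0 0 -0.6 2.4 0 1; 0 0 0 -1.2 4.8 0 1; 0 0 0 -1.8 7.2 0 1; 0 0 0 -1.8 7.7 0 1; 0 0 0 -1.8 7.7 0 1'; python3 -m jog '0 0 0 -0.6 2.4 0 1; 0 0 0 -1.2 4.8 0 1; 0 0 0 -1.8 7.2 -1 1; 0 0 0 -1.8 7.7 -3 1; 0 0 0 -1.8 7.7 -3.2 1';  python3 -m jog '0 0 0 0 0 0 1;0 0 0 0 0 0 1'; python3 - <<'E'
from h import *
from workcell import env, grab_frame, spotter
s=env.state();print(s["ee_pos"],s["ee_rot"])
i=grab_frame("wrist");cv2.imwrite("pics/w5.png",i[...,::-1])
for d in spotter.trace("cover_center","wrist")[:2]: print(d["box"],d["conf"],fitbox(d["box"],"wrist",[(28,64),(31,0)],[462,355]))
E
```

```text
time_s: 18.73
ee_pos: [551.9, 162.8, 257.3]
ee_rot: [-179.9, -0.1, -179.9]
force: [0.6, -0.5, -0.3]
gripper_width: 91.5
time_s: 19.35
ee_pos: [505.7, 353.1, 173.8]
ee_rot: [-179.7, -0.4, -180.0]
force: [-0.3, -0.7, 1.6]
gripper_width: 91.2
time_s: 19.6
ee_pos: [509.0, 354.3, 180.2]
ee_rot: [179.9, 0.2, 179.9]
force: [1.3, 0.2, -0.4]
gripper_width: 91.2
[508.9753526  354.32895622 180.1801194 ] [179.88927187   0.19091754 179.90343197]
[288.2, 110.5, 62.3, 67.3] 0.59 (array([466.6, 355.9]), array([-1.6, -1.5,  1.6,  1.5]))
```

View pics/w5.png

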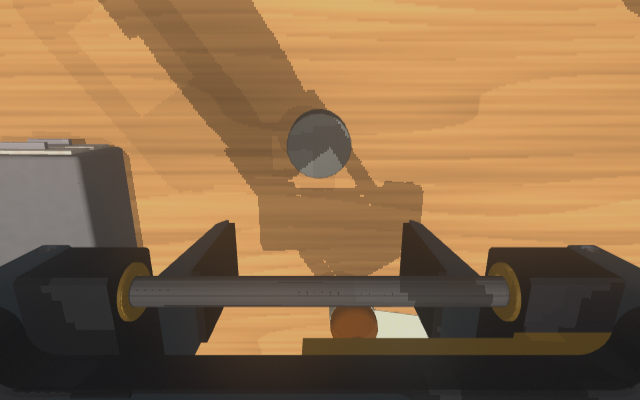

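```bash
python3 -m jog '0 0 0 -1.65 0 0 1; 0 0 0 -1.65 0 0 1; 0 0 0 -1.65 0 0 1; 0 0 0 -1.65 0 0 1;0 0 0 -1.65 0 0 1'; python3 -m jog '0 0 0 0 0 -2 1; 0 0 0 0 0 -4 1; 0 0 0 0 0 -5.8 1; 0 0 0 0 0 -6.2 1;0 0 0 0 0 -6.2 1'; python3 -m jog '0 0 0 0 0 0 1; 0 0 0 0 0 0 1;0 0 0 0 0 0 1'
```

```text
time_s: 20.32
ee_pos: [466.7, 355.2, 177.8]
ee_rot: [180.0, 0.0, 180.0]
force: [1.0, 0.2, -0.3]
gripper_width: 91.6
time_s: 20.95
ee_pos: [466.6, 355.5, 23.1]
ee_rot: [180.0, 0.0, -180.0]
force: [-0.3, -0.4, 0.4]
gripper_width: 91.2
time_s: 21.32
ee_pos: [466.4, 355.6, 23.9]
ee_rot: [179.9, 0.1, -180.0]
force: [-0.3, 0.3, -0.6]
gripper_width: 91.0
```

```bash
python3 -m jog '0 0 0 0 0 0 0.5; 0 0 0 0 0 0 0.5; 0 0 0 0 0 0 0.5; 0 0 0 0 0 0 0.5; 0 0 0 0 0 0 0.5' 15;  python3 -m jog '0 0 0 0 0 0.5 0.5; 0 0 0 0 0 2 0.5; 0 0 0 0 0 4 0.5; 0 0 0 0 0 6 0.5; 0 0 0 0 0 8 0.5'
```

```text
time_s: 21.95
ee_pos: [466.0, 355.2, 22.8]
ee_rot: [-180.0, -0.0, -180.0]
force: [-0.1, 0.2, -0.5]
gripper_width: 58.5
time_s: 22.58
ee_pos: [465.7, 355.1, 225.4]
ee_rot: [180.0, 0.0, -180.0]
force: [0.6, -0.1, -1.2]
gripper_width: 58.2
```

```bash
python3 -m jog '0 0 0 0.4 -1.8 0 0.5; 0 0 0 0.8 -3.6 0 0.5; 0 0 0 1.2 -5.4 0 0.5; 0 0 0 1.6 -7.2 0 0.5; 0 0 0 1.73 -7.7 0 0.5'; python3 -m jog '0 0 0 0.4 -1.8 0 0.5; 0 0 0 0.8 -3.6 0 0.5; 0 0 0 1.2 -5.4 0 0.5; 0 0 0 1.6 -7.2 0 0.5; 0 0 0 1.73 -7.7 0 0.5'; python3 -m jog '0 0 0 0 0 0 0.5; 0 0 0 0 0 0 0.5; 0 0 0 0 0 0 0.5; 0 0 0 0 0 0 0.5'
```

```text
time_s: 23.2
ee_pos: [509.4, 160.6, 223.7]
ee_rot: [-180.0, 0.0, 179.9]
force: [-0.3, 1.0, -0.9]
gripper_width: 58.3
time_s: 23.82
ee_pos: [553.0, -31.3, 223.2]
ee_rot: [180.0, 0.0, 179.9]
force: [-0.4, 0.8, -0.4]
gripper_width: 58.6
time_s: 24.32
ee_pos: [552.4, -28.9, 223.0]
ee_rot: [180.0, 0.0, -179.9]
force: [-1.0, 0.2, -0.8]
gripper_width: 58.5
```

```bash
python3 -m jog '0 0 0 0 -0.04 -0.6 0.5; 0 0 0 0 -0.04 -1.2 0.5; 0 0 0 0 -0.04 -1.7 0.5; 0 0 0 0 -0.04 -1.95 0.5; 0 0 0 0 -0.04 -1.95 0.5';python3 -m jog '0 0 0 0 0 0 0.5; 0 0 0 0 0 0 0.5; 0 0 0 0 0 0 0.5'; python3 - <<'E'
from workcell import grab_frame
import cv2
a=grab_frame("wrist")[60:280,220:420,::-1];b=grab_frame("side")[120:280,260:420,::-1]
cv2.imwrite("pics/p6.png",cv2.hconcat([cv2.resize(a,(400,440),interpolation=2),cv2.resize(b,(400,440),interpolation=2)]))
E
```

```text
time_s: 24.95
ee_pos: [552.3, -30.8, 173.5]
ee_rot: [180.0, -0.1, -180.0]
force: [-0.1, 0.2, -0.7]
gripper_width: 58.7
time_s: 25.32
ee_pos: [552.7, -30.8, 174.5]
ee_rot: [180.0, 0.0, -180.0]
force: [-0.3, 0.7, -1.0]
gripper_width: 58.5
```

View pics/p6.png

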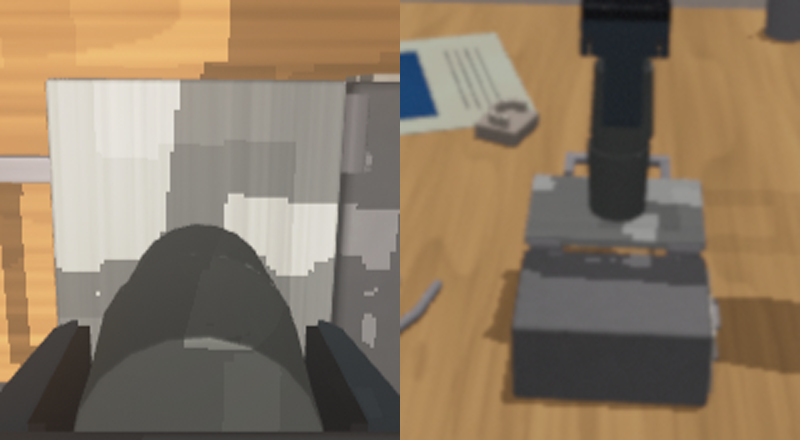

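```bash
python3 -m jog '0 0 0 0 0.04 -0.08 0.5; 0 0 0 0 0.04 -0.16 0.5; 0 0 0 0 0.04 -0.22 0.5; 0 0 0 0 0.04 -0.24 0.5; 0 0 0 0 0.04 -0.24 0.5'; python3 -m jog '0 0 0 0 0 -0.04 0.5; 0 0 0 0 0 -0.08 0.5; 0 0 0 0 0 -0.08 0.5; 0 0 0 0 0 -0.08 0.5'
```

```text
time_s: 26.05
ee_pos: [552.5, -29.8, 168.0]
ee_rot: [180.0, -0.0, -180.0]
force: [0.3, 0.2, -0.3]
gripper_width: 58.5
time_s: 26.55
ee_pos: [552.7, -29.8, 166.8]
ee_rot: [180.0, 0.1, -180.0]
force: [-1.6, 0.1, 6.3]
gripper_width: 58.2
```

```bash
python3 -m jog '0 0 0 0 0 0.02 0.5; 0 0 0 0 0 0.02 0.75; 0 0 0 0 0 0.02 1; 0 0 0 0 0 0.02 1; 0 0 0 0 0 0.02 1'; python3 -m jog '0 0 0 0 0 0.5 1; 0 0 0 0 0 2 1; 0 0 0 0 0 4 1; 0 0 0 1.8 0 6 1; 0 0 0 1.8 0 6 1'; python3 -m jog '0 0 0 0 0 0 1;0 0 0 0 0 0 1;0 0 0 0 0 0 1'; python3 - <<'E'
from h import *
from workcell import env, grab_frame, spotter
s=env.state();print(s["ee_pos"],s["time_s"])
a=grab_frame("wrist")
for d in spotter.trace("cover_center","wrist")[:2]: print(d["box"],d["conf"],fitbox(d["box"],"wrist",[(28,208),(31,144)],[552,-30]))
b=grab_frame("side");c=grab_frame("top")
f=lambda i:cv2.resize(i[...,::-1],(400,400),interpolation=2)
cv2.imwrite("pics/p7.png",cv2.hconcat([f(a[60:260,220:420]),f(b[150:270,280:400])]))
E
```

```text
time_s: 27.18
ee_pos: [552.5, -29.7, 166.4]
ee_rot: [180.0, -0.0, -180.0]
force: [-0.0, 0.1, -0.5]
gripper_width: 90.8
time_s: 27.8
ee_pos: [600.8, -29.9, 321.1]
ee_rot: [-180.0, 0.6, -180.0]
force: [-0.6, 0.4, 0.0]
gripper_width: 91.0
time_s: 28.18
ee_pos: [596.5, -29.7, 315.5]
ee_rot: [180.0, -0.1, -180.0]
force: [-0.3, -0.2, 0.3]
gripper_width: 91.5
[596.46246336 -29.72168439 315.5274546 ] 28.175
[283.9, 113.4, 67.9, 63.5] 0.64 (array([554.2, -30. ]), array([ 0.3, -4.4, -0.3,  4. ]))
```

View pics/p7.png

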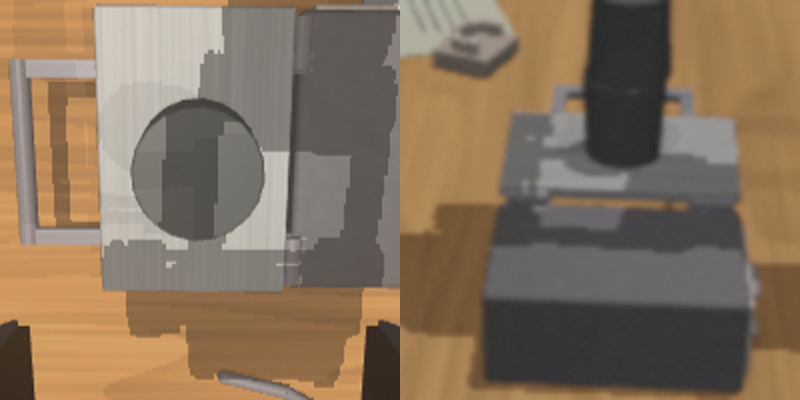

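```bash
python3 - <<'E'
from h import *
print(fitbox([285.5,109,67,71.5],"wrist",[(28,208),(31,144)],[552,-30]))
from workcell import env
env.job_done()
E
```

```text
(array([554.5, -29.1]), array([-0.1, -0.2,  0.1,  0.2]))
the job is handed in; nothing more can be done
```

The job is done and handed in, with about 28 s of the 72 s used at the last clock reading. The hand-in gives no verdict.

- **Leaf:** I swung it over by its bar and lowered it slowly until the wrist felt about 10 N from the stop. It stayed folded out in every later picture.
- **Cup with the cast:** It stands upright near the middle of the leaf, about 2 mm off along the hinge and 1 mm across. I let go of it there and measured it at (552.8, −28.8) mm.
- **Cover:** It touched down at exactly the height expected for rim on rim and was released. My last measurement puts it at (554.5, −29.1) mm, about 1.7 mm from the cup's axis against the 8 mm allowed. The side picture shows the two cups in one line.

**Checks that disagreed:** The trained network's box for the placed cover fitted poorly, about 4 pixels off in height, so I used the edges I read from the picture instead. That box gave nearly the same position. The network also failed to find the placed cup in the top picture, so its position rests on the wrist camera and the gripper.

I did not re-measure the bottle, loose cast and pliers at the end. The arm never went near them.

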